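# Slide the spread tub under the low shelf

## Task

Tidy the tub of spread away under the low wooden shelf: push it along the worktop with the fingers, in through the open side that faces the robot, until its near long side is level with the shelf's front edge and it sits square in the shelf. The headroom is small, so do not lift or tip the tub, and leave the spice jars on the shelf and the tall tin beside it where they stand.

Things in the scene. Friction and masses are not known exactly. Their poses are not given: they have to be found in the camera images.
- tub: Closed plastic tub of spread, green lid, loose in front of the shelf, about 0.25 kg: 96 mm (x) by 137 mm (y, the long way), 53 mm high; walls taper in below the lid, so pushes meet the lid rim 44 to 53 mm up. Origin: centre of its underside. It starts turned by up to 0.35 rad and up to 50 mm aside of the middle of the opening, its long sides roughly parallel to the shelf's front edge.
- riser: Fixed low shelf of pale wood, open front and back: board 152 mm deep (x), 205 wide (y), underside 60 mm and top 72 mm above the worktop, on two 10 mm side walls with 185 mm free between them; a 16 mm rail along its back edge. Origin on the worktop below the middle of the board's front edge; +x points level into the shelf, away from the robot, y along the front edge. Place and yaw vary.
- riser_home (a point): Point on the worktop under the shelf, 48 mm behind the middle of its front edge: with the tub's origin here its near side is level with the front edge. Axes as the shelf's.
- microwave_corner (a point): Right front corner, at worktop height, of the fixed black microwave left of the work; from here it extends 0.49 m to the left (+y), 0.34 m back (+x) and 0.27 m up, and wall cabinets hang above it. Swing the arm round in front of it. World axes.
- jar_left: One of three glass spice jars with green screw caps, 46 mm across and 106 mm tall, standing loose on top of the low shelf along its back edge (the left one). Origin at the centre of its underside. A bystander: leave it standing.
- jar_mid: One of three glass spice jars with green screw caps, 46 mm across and 106 mm tall, standing loose on top of the low shelf along its back edge (the middle one). Origin at the centre of its underside. A bystander: leave it standing.
- jar_right: One of three glass spice jars with green screw caps, 46 mm across and 106 mm tall, standing loose on top of the low shelf along its back edge (the right one). Origin at the centre of its underside. A bystander: leave it standing.
- tin: Tall food tin with a turquoise label, 75 mm across and 110 mm tall, standing loose on the worktop just right of the shelf. Origin at the centre of its underside. A bystander: leave it standing.
Not all that is in view belongs to the job. Leave any black look-alike of the tub alone.

How it is judged:
By the outcome, as a careful person would: the job done as asked, in the order asked, and still so for the second after the job is handed in, with the robot touching nothing.
It also fails if it takes over 64 s, if anything falls off the work surface, if the arm or the gripper's body presses on something with over 40 N, if the wrist force passes 120 N, or if a joint passes its speed limit or range.

## Robot

A 6-joint arm with a two-finger parallel gripper is mounted at the origin on a cart in front of the work surface, level with it; the furniture and walls round the work are solid. World frame = base frame: x ahead of the robot, y to its left, z up, the work surface at z = 0. Lengths are in m, angles in rad, forces in N, time in s.
With the tool pointing down it reaches from about 0.375 to 0.825 m from the base axis. Payload 5.5 kg.
Tool frame: the origin (TCP) lies at the centre of the arm's flange, where the gripper is bolted on; the fingertips stand 173 mm ahead of it and the grasp point (between the pads) lies 155 mm ahead of it; z points along the fingers, y is the line along which they close (so a half turn about z gives the same grasp; the last joint's range is limited). The gripper opens to 85 mm and grips with 20 to 120 N. Pads are 22 mm wide; open, the fingers measure 114 mm over their backs; the gripper's body (76 mm by 85 mm) begins 54 mm behind the grasp point. The pads swing forward as they close: fully open they stand 13 mm farther back than shut.
Start: joints at [-1.304, 0.314, -0.047, 1.21, 0, 1.571], TCP at [0.158, -0.579, 0.405] pointing down, gripper open.
Joint ranges: [-2.67, 2.67], [-0.69, 1.73], [-1.03, 1.25], [-2.08, 2.16], [-1.42, 1.45], [-3.14, 3.14]. Speed limits (rad/s): [2.39, 2.39, 3.01, 3.14, 3.14, 3.14].

## Interface

Orientations are given as a rotation vector (axis times angle).
In Python, from plant import arm gives the robot as it stands. Calls block until the motion is done:
- arm.reach(position, orientation): joint-space move of the TCP to a pose.
- arm.servo_line(position, rotation=None, feed=0.15): straight line of the TCP; rotation=None keeps the orientation; feed is the mean speed in m/s.
- arm.move_joints(angles): joint-space move.
- arm.set_gripper(opening, f_grip=None): finger opening in m; f_grip is the grip in N (None keeps the last); returns when the fingers have stopped.
- arm.dwell(seconds).
- arm.ik(position, orientation): joint angles nearest the present ones, or None.
- arm.get_obs(): the state.
- arm.camera(name): name is "side" or "top" or "wrist"; returns a dict with "img" (480x640x3 uint8, blue, green, red), "fx", "fy", "cx", "cy" (pixels), "k1" (the pictures are not rectified: a ray, as slopes to the right and down, at radius r is drawn at 1 + k1 r^2 times it, then the intrinsics apply), "cam_to_world" (4x4, takes a point from camera to world coordinates). Camera axes: x right, y down, z forward; pixel columns grow to the right and rows downward; lengths in m; the calibration is good to about 2 mm. A picture is of the moment at which its call begins. There is no depth.
A pose or a line that the arm cannot do raises arm.Unreachable and nothing moves.
- arm.finish_job(): hands the job in; it is judged then, once.
The state is a dict: "time_s": time; "joints": joint angles; "qvel": joint speeds; "tau": joint torques, N m; "position": TCP position; "orientation": TCP orientation; "contact_force": force on the tool from outside, world axes, zero at the start; "wrist_torque": the same for the moment, N m; "opening": finger opening in m; "grip_force": force on a finger pad.
Only numpy, scipy, OpenCV 4.12 (cv2) and the standard library are available. Lean on these libraries where they do the work, as an engineer would, in place of code of your own. Each camera call takes 0.05 s, during which the arm holds its last target. There are 200 camera calls.

## Working session

There is one attempt and no reset: what is moved stays moved. The work goes in short steps, each a Python script; the robot and the scene stay as the last script left them, time stands still between calls to the robot, and variables do not carry over. Pictures are saved under pics/ and viewed, at most 10 in all, crops included, and the job is handed in when it is done.

```bash
mkdir -p pics; ls; python3 - <<'E'
from plant import arm
import cv2,numpy as np
for n in ("top","side"):
    c=arm.camera(n); cv2.imwrite(f"pics/{n}0.png",c["img"])
    print(n,c["fx"],c["fy"],c["cx"],c["cy"],c["k1"]); print(np.round(c["cam_to_world"],4).tolist())
print(arm.get_obs())
E
```

```text
pics
top 622.7283474729572 622.7283474729572 313.96056556487457 224.6300949550166 -0.11888712133792803
[[-0.022, -0.9747, 0.2222, 0.4164], [-0.9998, 0.0208, -0.0079, -0.077], [0.0031, -0.2224, -0.975, 1.1645], [0.0, 0.0, 0.0, 1.0]]
side 485.55313795516884 485.55313795516884 313.78621373490773 240.8171632825245 -0.037105759539334655
[[0.9864, -0.1, 0.1306, 0.518], [-0.1643, -0.5572, 0.814, -0.7513], [-0.0086, -0.8243, -0.566, 0.5713], [0.0, 0.0, 0.0, 1.0]]
{'time_s': 0.1, 'joints': array([-1.30397529e+00,  3.14180297e-01, -4.79645324e-02,  1.21020736e+00,
       -1.39304723e-05,  1.57082208e+00]), 'qvel': array([ 0.0004667 , -0.00015411,  0.00463967,  0.00091354,  0.00120271,
        0.00012636]), 'tau': array([-3.73488656e-04, -5.40765059e+01,  3.40540838e+01,  1.11549982e-02,
        2.60892909e-05, -1.10297222e-05]), 'position': array([ 0.1581323 , -0.57852984,  0.40391198]), 'orientation': array([-3.11215535e+00, -4.17634398e-01,  3.46629242e-04]), 'contact_force': array([ 0.70592084, -0.4524126 , -0.4853983 ]), 'wrist_torque': array([-0.04969703, -0.01894359,  0.02775258]), 'grip_force': 0.0, 'opening': 0.085088476025026}
```

View pics/top0.png

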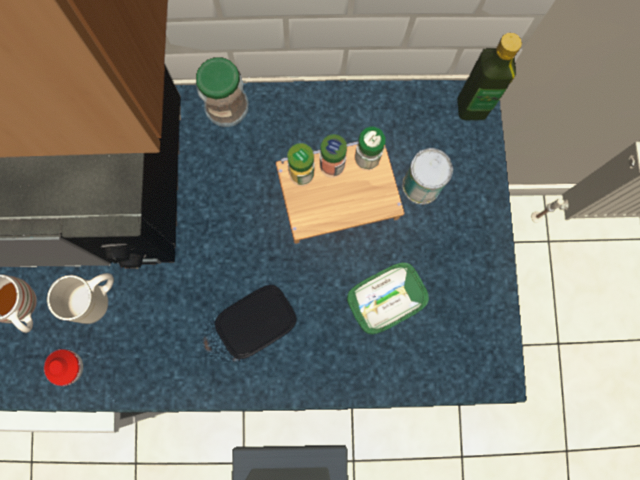

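View pics/side0.png

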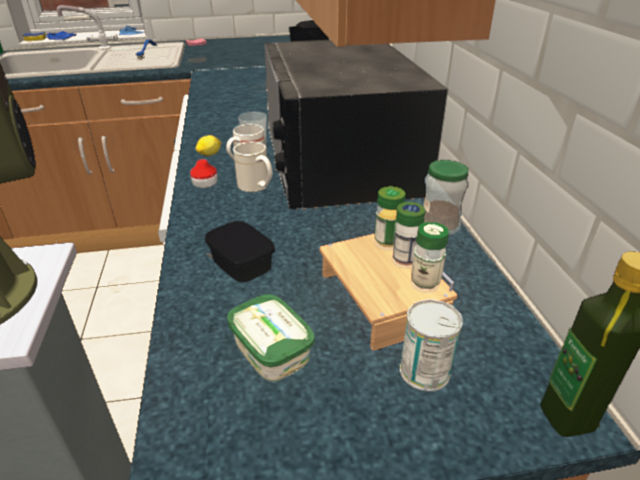

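Candidates for the tub: the green-lidded one at top-view (388,298) / side (270,335), and the black one at top (256,322) / side (240,250). The green lid fits the description and the black one is the look-alike. The shelf's front edge runs from about (296,240) to (403,214) in the top view. I'll measure both and check them in a crop.

```bash
cat > h.py <<'E'
from plant import arm
import cv2,numpy as np
def rays(c,px,z):
    px=np.asarray(px,float).reshape(-1,1,2)
    K=np.array([[c["fx"],0,c["cx"]],[0,c["fy"],c["cy"]],[0,0,1]])
    u=cv2.undistortPoints(px,K,np.array([c["k1"],0,0,0,0.]),None,None,None).reshape(-1,2)
    T=np.array(c["cam_to_world"]); d=np.c_[u,np.ones(len(u))]@T[:3,:3].T; o=T[:3,3]
    return (o+d*((z-o[2])/d[:,2])[:,None])[:,:2]
def blob(img,lo,hi,box,k=3):
    m=cv2.inRange(cv2.cvtColor(img,cv2.COLOR_BGR2HSV),lo,hi)
    r=np.zeros_like(m); x0,y0,x1,y1=box; r[y0:y1,x0:x1]=m[y0:y1,x0:x1]
    r=cv2.morphologyEx(r,cv2.MORPH_OPEN,np.ones((k,k)))
    cs=cv2.findContours(r,cv2.RETR_EXTERNAL,cv2.CHAIN_APPROX_NONE)[0]
    return max(cs,key=cv2.contourArea).reshape(-1,2)
def rect(P):
    (c,s,a)=cv2.minAreaRect((P*1000).astype(np.float32))
    b=cv2.boxPoints((c,s,a))/1000; e=[b[1]-b[0],b[2]-b[1]]
    l=max(e,key=np.linalg.norm); l=l*np.sign(l[1])   # long side ~ +y
    return np.array(c)/1000,sorted(np.array(s)),np.arctan2(-l[0],l[1]),b
E
python3 - <<'E'
from h import *
c=arm.camera("top"); im=c["img"].copy()
t=blob(im,(40,90,30),(85,255,255),(330,250,450,345))
print("tub",rect(rays(c,cv2.convexHull(t),.053)))
w=blob(im,(5,50,90),(25,255,255),(265,135,410,250))
R=rect(rays(c,cv2.convexHull(w),.072)); print("shelf",R)
# front edge line: lowest wood pixel per column
f=np.array([[x,w[w[:,0]==x,1].max()] for x in range(302,396)])
P=rays(c,f,.072); vx,vy,x0,y0=cv2.fitLine(P.astype(np.float32),cv2.DIST_HUBER,0,1e-4,1e-4).ravel()
print("front yaw",np.arctan2(-vx*np.sign(vy),abs(vy)),"pt",x0,y0)
l=np.array([[w[w[:,1]==y,0].min(),y] for y in range(180,230)]);r=np.array([[w[w[:,1]==y,0].max(),y] for y in range(175,208)])
for q in(l,r):
    v=cv2.fitLine(rays(c,q,.072).astype(np.float32),cv2.DIST_HUBER,0,1e-4,1e-4).ravel(); print("side",np.arctan2(v[1]*np.sign(v[0]),abs(v[0])),v[2:])
# tin and jar tops
for col in(t,w): cv2.polylines(im,[cv2.convexHull(col)],True,(0,0,255),1)
s=im[110:360,200:470]; cv2.imwrite("pics/crop1.png",cv2.resize(s,None,fx=2.4,fy=2.4,interpolation=2))
print("tin top",rays(c,[[431,165]],.11),"black",rays(c,[[295,322],[285,290]],.05),"mw",rays(c,[[176,262]],0))
E
```

```text
tub (array([ 0.55700153, -0.26156699]), [np.float64(33.2349853515625), np.float64(90.58906555175781)], np.float32(-1.1266217), array([[ 0.5089614 , -0.2660256 ],
       [ 0.52324283, -0.29603565],
       [ 0.6050417 , -0.25710836],
       [ 0.5907602 , -0.22709833]], dtype=float32))
shelf (array([ 0.73136432, -0.13386086]), [np.float64(157.7170867919922), np.float64(207.65528869628906)], np.float32(0.21110812), array([[ 0.63250005, -0.04886254],
       [ 0.6760129 , -0.25190774],
       [ 0.83022857, -0.21885917],
       [ 0.78671575, -0.01581397]], dtype=float32))
front yaw 0.21590015 pt 0.6591172 -0.15086263
side 0.21413924 [ 0.7166978  -0.03175677]
side 0.20804991 [ 0.72501975 -0.24020597]
tin top [[ 0.76151546 -0.29698931]] black [[ 0.493668   -0.04843207]
 [ 0.55119305 -0.0314071 ]] mw [[0.61450414 0.17759498]]
```

View pics/crop1.png

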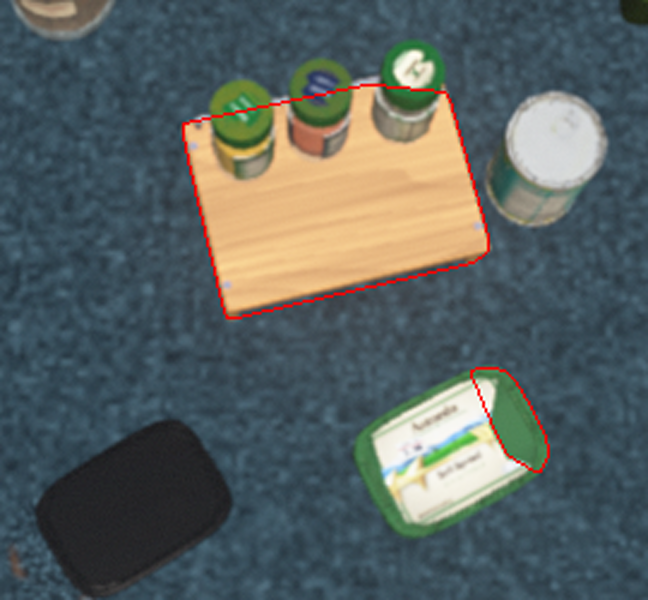

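The crop confirms it: the green-lidded tub with the picture label is at crop (452,452), and the black look-alike is at (135,508). The shelf outline is good. My lid mask caught only the right rim, so I'll redo the lid with the hull of all its green pixels.

```bash
cat >> h.py <<'E'
YAW=.213; X=np.array([np.cos(YAW),np.sin(YAW)]); Y=np.array([-X[1],X[0]]); O=np.array([.6613,-.1489])
def tub(c,box=(330,250,450,345)):
    m=cv2.inRange(cv2.cvtColor(c["img"],cv2.COLOR_BGR2HSV),(42,90,30),(85,255,255))
    n,lab,st,_=cv2.connectedComponentsWithStats(m,connectivity=8)
    p=[np.argwhere(lab==i)[:,::-1] for i in range(1,n) if st[i,4]>8]
    p=np.vstack(p); x0,y0,x1,y1=box
    p=p[(p[:,0]>x0)&(p[:,0]<x1)&(p[:,1]>y0)&(p[:,1]<y1)]
    return rect(rays(c,cv2.convexHull(p.astype(np.int32)),.050))
def loc(p): d=np.asarray(p)[:2]-O; return np.array([d@X,d@Y])
E
python3 - <<'E'
from h import *
c=arm.camera("top"); r=tub(c); print(r,"local",loc(r[0]),"dyaw",r[2]-YAW)
d=arm.camera("side"); r=tub(d,(222,285,320,385)); print("side",r)
# shelf front top corners seen in side view
print("side shelf corners",[loc(q) for q in rays(d,[[321,252],[373,325]],.072)])
print(arm.ik([.45,-.25,.3],[np.pi,0,0]))
E
```

```text
(array([ 0.53281976, -0.2150379 ]), [np.float64(97.19718170166016), np.float64(139.248046875)], np.float32(0.45935676), array([[ 0.45838967, -0.17417848],
       [ 0.5201283 , -0.2989918 ],
       [ 0.60724986, -0.2558973 ],
       [ 0.54551125, -0.13108401]], dtype=float32)) local [-0.13955782 -0.03748343] dyaw 0.24635676
side (array([ 0.53677032, -0.22304709]), [np.float64(98.25360107421875), np.float64(158.1588897705078)], np.float32(0.45581216), array([[ 0.45784906, -0.17366657],
       [ 0.5274693 , -0.31567803],
       [ 0.6156916 , -0.27242762],
       [ 0.54607135, -0.13041614]], dtype=float32))
side shelf corners [array([-0.00413814,  0.08177239]), array([-0.00323474, -0.11426649])]
[-0.5070985   0.22345027 -0.41482079  0.93252527  0.          2.63449415]
```

```bash
cat >> h.py <<'E'
from scipy.spatial.transform import Rotation as R
def ori(yaw): return (R.from_euler('z',yaw)*R.from_euler('x',np.pi)).as_rotvec()
FX=.011  # finger front ahead of the tool axis
Z=.196
def tcp(cx,cy,dy,gap=0,z=Z):
    "tool pose pushing the tub whose centre is (cx,cy) in shelf axes, turned dy"
    p=O+cx*X+cy*Y; n=np.array([np.cos(YAW+dy),np.sin(YAW+dy)])
    p=p-n*(.048+FX+gap); return np.r_[p,z],ori(YAW+dy)
X0,Y0,D0=-.1396,-.0375,.246
def path(s):
    L=-X0+.048; return X0+L*s, Y0+L*(.30*s-.1*s*s), D0*max(0,1-s/.85)
E
python3 - <<'E'
from h import *
o=arm.get_obs(); T=arm.camera("wrist")["cam_to_world"]
Rt=R.from_rotvec(o["orientation"]); print("cam in tool",Rt.inv().apply(T[:3,3]-o["position"]))
print([np.round(arm.ik(*tcp(*path(s))),2) for s in (0,.5,1)], path(1))
arm.set_gripper(.07)
arm.reach(*tcp(X0,Y0,D0,.035,.36))
p,q=tcp(X0,Y0,D0,.035); arm.servo_line(p,q,feed=.12)
o=arm.get_obs(); print(o["time_s"],o["position"]-p,o["opening"],o["contact_force"])
cv2.imwrite("pics/top2.png",arm.camera("top")["img"][130:370,200:520].repeat(2,0).repeat(2,1))
E
```

```text
cam in tool [8.11100389e-02 7.43295105e-05 3.02602069e-02]
[array([-0.47,  0.37, -0.48,  0.72,  0.  ,  2.22]), array([-0.33,  0.46, -0.34,  0.77,  0.  ,  2.5 ]), array([-0.23,  0.58, -0.14,  0.85, -0.  ,  2.7 ])] (0.04799999999999999, 1.9999999999999185e-05, 0.0)
3.725 [ 0.00040987 -0.00024444  0.00066998] 0.06986732347277426 [-0.61382906 -0.25897168 -0.13102437]
```

View pics/top2.png

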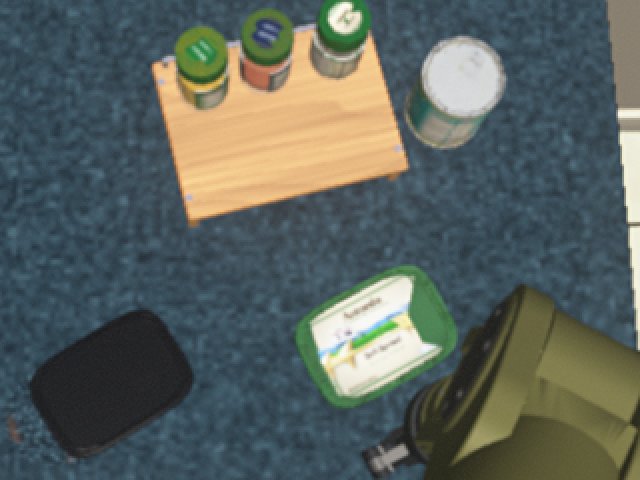

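The tub at (377,335) is clear of the arm and untouched. The wrist camera sits 81 mm out on tool +x at jar-top height, so it could reach the jars at the end of the push. I'll turn the tool half a turn so it faces the robot, then push to about 60 %.

```bash
sed -i "s/def ori(yaw): return (R.from_euler('z',yaw)/def ori(yaw): return (R.from_euler('z',yaw+np.pi)/" h.py
python3 - <<'E'
from h import *
p,q=tcp(X0,Y0,D0,.035); o=arm.get_obs()
arm.servo_line([p[0],p[1],.27],feed=.15)
j=arm.get_obs()["joints"]; j=np.array(j); j[5]-=np.pi; arm.move_joints(j)
arm.servo_line(p,q,feed=.15)
arm.servo_line(*tcp(X0,Y0,D0,.004),feed=.06)
for s in (.12,.24,.36,.48,.58):
    arm.servo_line(*tcp(*path(s)),feed=.06); o=arm.get_obs(); print(s,np.round(o["contact_force"],1),o["time_s"])
c=arm.camera("top"); 
cv2.imwrite("pics/top3.png",c["img"][130:370,200:520].repeat(2,0).repeat(2,1)); print(path(.58))
E
```

```text
0.12 [-0.   0.7 -0.2] 8.9833
0.24 [-0.1 -0.1  0. ] 9.525
0.36 [-0.2 -0.7  0. ] 10.0667
0.48 [-0.3 -0.1 -1.2] 10.6083
0.58 [ 0.3 -0.  -0.6] 11.0833
(-0.030792000000000014, -0.011168464000000003, 0.07814117647058823)
```

View pics/top3.png

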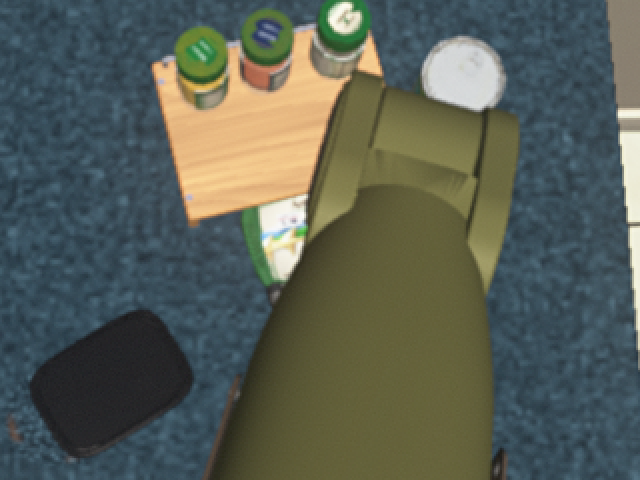

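The tub's left part at (270,245) is visible: it has entered the opening, with the arm hiding the rest. The side camera should show more.

```bash
python3 - <<'E'
from h import *
c=arm.camera("side"); cv2.imwrite("pics/side3.png",c["img"][160:400,180:500].repeat(2,0).repeat(2,1))
P=[loc(q) for q in rays(arm.camera("top"),np.array([[245,215],[262,275]])/2+[200,130],.053)]; print(P)
E
```

```text
[array([-0.00546818,  0.05014924]), array([-0.06272581,  0.04825876])]
```

View pics/side3.png

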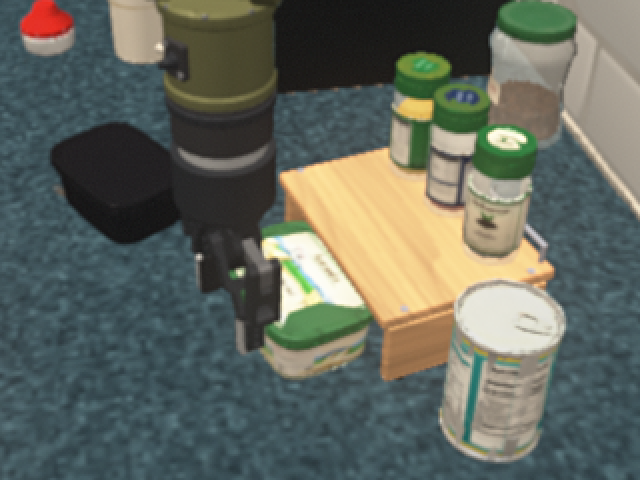

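The tub sits flat against both fingers, its front under the board, and clears the right wall at side (395,345). It lags about 8 mm to the right, well within the clearance. I'll push on to about 12 mm short, squared up, then back off and measure.

```bash
python3 - <<'E'
from h import *
for s,d in ((.66,.045),(.74,.018),(.82,0),(.935,0)):
    x,y,_=path(s); arm.servo_line(*tcp(x,y,d),feed=.06); o=arm.get_obs(); print(s,np.round(o["contact_force"],1),o["time_s"])
arm.servo_line(*tcp(x,y,0,.03),feed=.15)
p,q=tcp(x,y,0,.10,.36); arm.servo_line(p,q,feed=.3)
j=np.array(arm.get_obs()["joints"]); j[0]-=.7; arm.move_joints(j)
c=arm.camera("top"); im=c["img"]; cv2.imwrite("pics/top4.png",cv2.resize(im[170:290,260:440],None,fx=4,fy=4,interpolation=2))
print(arm.get_obs()["time_s"])
E
```

```text
0.66 [-0.6  0.6 -0.5] 11.6417
0.74 [-0.8  0.2 -0.7] 12.05
0.82 [-0.1 -0.1 -0.5] 12.4583
0.935 [ 0.4 -0.6 -0.3] 12.9667
15.5583
```

View pics/top4.png

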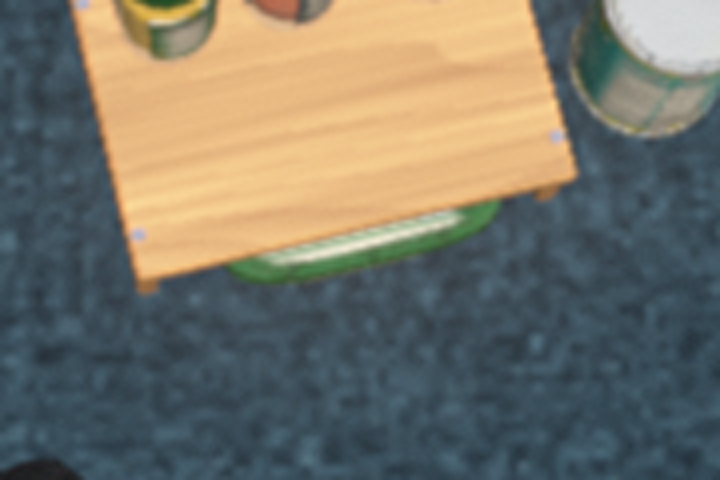

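The tub's near rim shows from (232,268) to (498,210) in the crop, parallel to the shelf edge, which runs (140,283)-(577,180), and poking out a little. Now to measure the remaining distance.

```bash
cat >> h.py <<'E'
def near(c,a=(322,386),b=(222,246)):
    m=cv2.inRange(cv2.cvtColor(c["img"],cv2.COLOR_BGR2HSV),(42,90,30),(85,255,255)); m[:b[0]]=0; m[b[0]+40:]=0
    m[:,:300]=0; m[:,400:]=0
    ys,xs=np.nonzero(m); f=np.array([[x,ys[xs==x].max()+.5] for x in range(*a) if (xs==x).any()])
    L=np.array([loc(q) for q in rays(c,f,.047)]); k=np.polyfit(L[:,1],L[:,0],1)
    ext=[loc(q) for q in rays(c,[[xs.min(),ys[xs==xs.min()].mean()],[xs.max(),ys[xs==xs.max()].mean()]],.05)]
    return k,ext
E
python3 - <<'E'
from h import *
c=arm.camera("top"); print(near(c,(330,376),(215,0)))
f=lambda p:np.array(p)/4+[260,170]
print("feet z0",[loc(q) for q in rays(c,f([[147,293],[548,199]]),0)])
print("board front z.072",[loc(q) for q in rays(c,f([[142,280],[575,178]]),.072)],"z.060",[loc(q) for q in rays(c,f([[142,283],[577,182]]),.060)])
E
```

```text
(array([-0.00247613, -0.01306034]), [array([0.00017868, 0.05907525]), array([-0.00107753, -0.06753404])])
feet z0 [array([0.00548406, 0.0970752 ]), array([ 0.00549123, -0.10112541])]
board front z.072 [array([-0.002426  ,  0.09945052]), array([-0.00212377, -0.10183951])] z.060 [array([-0.00133792,  0.09951575]), array([-0.00171653, -0.10469547])]
```

The near side is 13 mm out, the yaw error is about 0 and the tub is centred to about 4 mm. Finger offset agrees with the plan, so I'll push the last 13 mm.

```bash
python3 - <<'E'
from h import *
j=np.array(arm.get_obs()["joints"]); j[0]+=.7; arm.move_joints(j)
arm.servo_line(*tcp(.036,-.004,0,.03),feed=.3)
arm.servo_line(*tcp(.030,-.004,0),feed=.1)
arm.servo_line(*tcp(.049,-.004,0),feed=.03)
arm.dwell(.2); o=arm.get_obs(); p,_=tcp(.049,-.004,0); print(np.round(o["contact_force"],1),(o["position"]-p)*1000)
arm.servo_line(*tcp(.049,-.004,0,.03),feed=.1)
arm.servo_line(*tcp(.049,-.004,0,.10,.36),feed=.3)
j=np.array(arm.get_obs()["joints"]); j[0]-=.7; arm.move_joints(j)
c=arm.camera("top"); d=arm.camera("side")["img"]
cv2.imwrite("pics/end.png",np.hstack([cv2.resize(c["img"][130:290,260:460],(400,320)),cv2.resize(d[170:350,290:490],(356,320))]))
try: print(near(c,(330,376),(215,0)))
except Exception as e: print(e)
print(arm.get_obs()["time_s"])
E
```

```text
[-7.3 -2.5  5. ] [-1.28982772 -0.24285038 -0.56074416]
(array([-0.01331957, -0.00336864]), [array([-0.00097885,  0.04618602]), array([ 9.39741014e-05, -5.44769812e-02])])
21.9583
```

View pics/end.png

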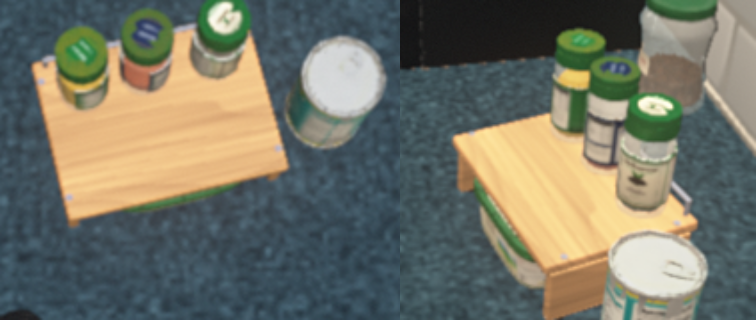

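The final view shows only a sliver of rim, (130,208)-(240,187), along the shelf's front edge. The tub is level to about 2 mm (within calibration) and square to about 0.01 rad. The fingers stopped against the board edge. The jars and tin are standing where they were and the arm is clear.

```bash
python3 -c "
from plant import arm
arm.dwell(.3); print(arm.finish_job())"
```

```text
the job is handed in; nothing more can be done
None
```

The tub is under the shelf, square to about 0.01 rad and with its near side level with the front edge to about 2 mm; the jars and tin were not disturbed, and the job was handed in at about 22 s.

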